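# Hook the drip grate into the tray

### The job

Fit the slotted drip grate, not the solid cover plate, into the steel drip tray: tuck one of its short edges under the tray's overhanging lip, then swing the opposite edge gently down, without letting it fall, until the grate lies flat on the ledge inside the rim. Let go of it there, and leave the solid cover plate where it lies.

Things in the scene. Friction and masses are not known exactly. Their poses are not given: they have to be found in the camera images.
- tray: Fixed steel drip tray, 232 (x) x 162 (y) mm, walls 6. Origin: underside centre, on the bench, z up; yaw within 0.25 rad of 0. Cavity 220 x 150 mm with a flat ledge all round, 25 to 30 mm wide, 30 mm above the bench, that carries the grate; a sunken pan inside it. Rim 42 mm high on the +x and y sides; on the -x side (towards the robot) a 57 mm wall with the overhanging lip. The tap is for show.
- tray_lip (a point): Middle of the free lower edge of the tray's lip, at (-82, 0, 52) mm in the tray's frame, same axes. The lip is a level flange, 5 mm thick, from the -x wall inwards to this edge, over the full width; 22 mm of room between ledge and lip, 28 mm deep. From lip to far wall the mouth is 192 mm: the 200 mm grate only enters tilted (about 10 to 20 degrees), the edge on the lip side low.
- grate: Loose grey metal grate, 200 (x) x 130 (y) x 8 mm, slots along x, 0.3 kg, same either way, flat on the bench, yaw within 0.25 rad of 0. Origin: underside centre, z up. Wooden block handle upright on its middle (centre of mass), 14 mm thick along x, 60 mm long along y, top 50 mm above the underside; pinch it along x. Home: origin 30 mm above the tray's, centred, 10 mm play each way in x and y.
- cover: Loose solid grey-coated metal cover plate, not to be used: the same outline, 200 x 130 x 8 mm, and the same wooden handle as the grate, but no slots; 0.4 kg, flat on the bench. Origin: centre of its underside.
Mind the look-alikes: they are no part of the job. What is shaped like the grate but purple is not meant.

How it is judged:
By the outcome, as a careful person would: the job done as asked, in the order asked, and still so for the second after the job is handed in, with the robot touching nothing.
It also fails if it takes over 45 s, if anything falls off the work surface, if the arm or the gripper's body presses on something with over 40 N, if the wrist force passes 120 N, or if a joint passes its speed limit or range.

### The arm

A 6-joint arm with a two-finger parallel gripper is mounted at the origin on the work surface. World frame = base frame: x ahead of the robot, y to its left, z up, the work surface at z = 0. Lengths are in m, angles in rad, forces in N, time in s.
With the tool pointing down it reaches from about 0.35 to 0.975 m from the base axis. Payload 4.9 kg.
Tool frame: the origin (TCP) lies on the front face of the gripper's body, between the roots of the fingers; the fingertips stand 73 mm ahead of it and the grasp point (between the pads) lies 54 mm ahead of it; z points along the fingers, y is the line along which they close (so a half turn about z gives the same grasp; the last joint's range is limited). The gripper opens to 85 mm and grips with 20 to 120 N. Pads are 22 mm wide; open, the fingers measure 114 mm over their backs; the gripper's body (76 mm by 85 mm) begins 54 mm behind the grasp point. The pads swing forward as they close: fully open they stand 13 mm farther back than shut.
Start: joints at [-1.31, 0.053, 1.613, -0, 1.476, -0.119], TCP at [0.232, -0.58, 0.304] pointing down, gripper open.
Joint ranges: [-3.01, 3.01], [-1.01, 2.22], [0.06, 2.58], [-1.02, 4.17], [0.09, 2.62], [-3.14, 3.14]. Speed limits (rad/s): [2.57, 2.57, 3.14, 3.14, 3.14, 3.14].

### API

Orientations are given as a rotation vector (axis times angle).
In Python, from station import status, imaging, order gives the robot as it stands.
- The arm moves only by the tool arm_command, never from a script. Its argument "increments" is a list of rows, each an object with "slide": the shift along the tool's x, y, z in m, a list of three; "spin": the turn about the tool's z in degrees; "gripper": the opening, from -1 (shut) to 1 (fully open). In form: [{"slide": [x, y, z], "spin": spin, "gripper": gripper}, ...]. A call has 1 to 8 rows; each row is the pose to reach, as a shift and turn from the pose commanded when the call began, along the tool's axes at that moment; what a row does not reach only later rows make up. A row lasts 1/12 s, in which the tool goes at most 41.7 mm and 7.16 degrees, less where a joint would pass 70% of its speed; a pose out of reach is approached as far as the arm can. A call with a gripper value outside its range is refused whole. The fingers move at their own pace and stop on an object; "newtons" is the grip in N (left out, the last holds). Time passes only in rows, so rows that repeat a pose let the fingers close. It gives the time, the measured TCP pose, the force, the opening and the grip force at its end, in the units of the state.
- status.get_obs(): the state, without advancing time (a new reading comes with each control period).
- imaging.get_image(name): name is "scene" or "top" or "wrist"; returns a dict with "frame" (384x512x3 uint8, red, green, blue), "vfov" (degrees; the focal length in pixels is half the picture's height over the tangent of half this angle, whatever the lens; pixels are square), "cx", "cy" (the principal point, pixels), "view" (4x4, takes a point from world to camera coordinates); the wrist camera has in their place "mount" (4x4, takes a point from camera to tool coordinates, whose origin is the TCP and whose axes are the flange's). Camera axes: x right, y up, looking along -z (the intrinsics and any distortion apply to the point x, -y, -z); pixel columns grow to the right and rows downward; lengths in m; the calibration is good to about 2 mm. A picture is of the moment at which its call begins: read the wrist's pose just before it. There is no depth.
- order.finish_job(): hands the job in; it is judged then, once.
The state is a dict: "t": time; "q": joint angles; "dq": joint speeds; "effort": joint torques, N m; "tool_pos": TCP position; "tool_rot": TCP orientation; "contact_force": force on the tool from outside, world axes, zero at the start; "wrist_torque": the same for the moment, N m; "opening": finger opening in m; "grip_force": force on a finger pad.
Only numpy, scipy, OpenCV 4.12 (cv2) and the standard library are available. Lean on these libraries where they do the work, as an engineer would, in place of code of your own. Each camera call takes 0.05 s, during which the arm holds its last target. There are 200 camera calls.

## Working session

There is one attempt and no reset: what is moved stays moved. The work goes in short steps, Python scripts to look and compute and a tool call to move; the robot and the scene stay as the last step left them, time stands still between calls to the robot, and variables do not carry over. Pictures are saved under pics/ and viewed, at most 13 in all, crops included, and the job is handed in when it is done.

Besides the shell and the picture viewer there is one more tool, called after "Call:" by a JSON object that holds its "fn" and its "kwargs". arm_command: Moves the arm, as the interface text tells. Its arguments: {"type":"object","properties":{"increments":{"type":"array","items":{"type":"object","properties":{"slide":{"type":"array","items":{"type":"number"}},"spin":{"type":"number"},"gripper":{"type":"number"}}}},"newtons":{"type":"number"}},"required":["increments"]}

```bash
ls; mkdir -p pics
python3 - <<'E'
from station import status, imaging, order
import cv2,numpy as np
o=status.get_obs();print(o)
ims=[]
for n in("scene","top"):
    i=imaging.get_image(n);print({k:v for k,v in i.items() if k!='frame'})
    np.save(f'pics/{n}.npy',i['frame']);cv2.imwrite(f'pics/{n}0.png',cv2.resize(i['frame'][:,:,::-1],None,fx=1.5,fy=1.5))
E
```

```text
pics
{'t': 0.0, 'q': array([-1.30997339e+00,  5.33685435e-02,  1.61428158e+00, -2.43316741e-05,
        1.47605779e+00, -1.19017147e-01]), 'dq': array([-8.68415870e-05, -1.07646338e-04,  4.45507269e-05,  3.68475599e-05,
        1.11211166e-03,  1.28443282e-03]), 'effort': array([ 5.02538533e-04, -3.93672574e+01, -3.70183182e+01, -7.58809676e-06,
        7.04180144e-03, -1.71586845e-05]), 'tool_pos': array([ 0.23159305, -0.57998919,  0.30266306]), 'tool_rot': array([-3.08303369e+00, -5.92676633e-01,  2.73154491e-04]), 'contact_force': array([-0.60108599,  0.43641754, -0.14794968]), 'wrist_torque': array([-0.01868456, -0.03992353,  0.02907811]), 'grip_force': 0.0, 'opening': 0.08562006715715707}
{'vfov': 46.89943478327573, 'cx': 263.97770688187865, 'cy': 196.53415047919475, 'view': array([[ 0.24057847,  0.97062748, -0.00207041, -0.13091723],
       [-0.68805921,  0.1720452 ,  0.70496452,  0.27764311],
       [ 0.68461414, -0.16817472,  0.70923955, -1.4787868 ],
       [ 0.        ,  0.        ,  0.        ,  1.        ]])}
{'vfov': 56.60089166694553, 'cx': 255.84046786749846, 'cy': 192.50726054029406, 'view': array([[-0.02448655, -0.99929663,  0.02840169,  0.02873083],
       [ 0.99210518, -0.02079535,  0.12367239, -0.49687205],
       [-0.12299478,  0.03120578,  0.99191657, -0.96192223],
       [ 0.        ,  0.        ,  0.        ,  1.        ]])}
```

View pics/top0.png

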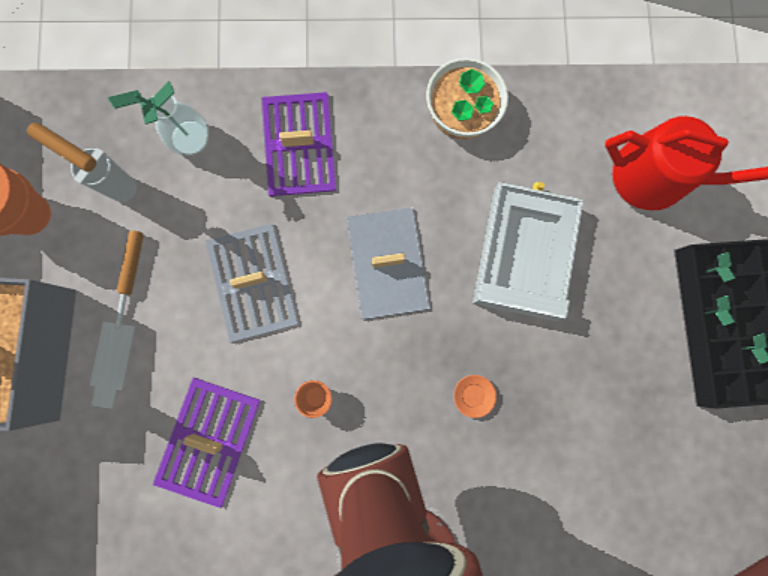

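View pics/scene0.png

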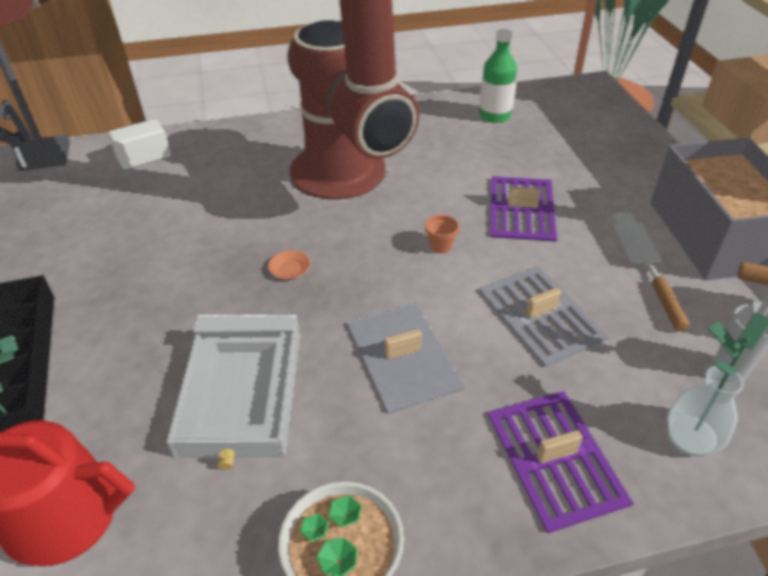

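The top view shows the grate (slotted, grey) at about (168,188) in full-resolution pixels, with the cover at (260,176) and the tray at (353,167). The lip is on the tray's lower side, towards the robot. A saucer sits at (317,264).

```bash
cat > h.py <<'E'
import numpy as np,cv2
def K(i):
    f=i['frame'].shape[0]/2/np.tan(np.radians(i['vfov'])/2); return f,i['cx'],i['cy']
def cast(i,px,z,view=None):
    f,cx,cy=K(i); V=i['view'] if view is None else view
    px=np.atleast_2d(px).astype(float)
    d=np.c_[(px[:,0]-cx)/f,-(px[:,1]-cy)/f,-np.ones(len(px))]@V[:3,:3]
    c=-V[:3,:3].T@V[:3,3]
    return c+d*((z-c[2])/d[:,2])[:,None]
E
python3 - <<'E'
from station import imaging
from h import *
i=imaging.get_image("top");im=i['frame'].astype(int);r,g,b=im[...,0],im[...,1],im[...,2]
for n,p in dict(grate=(150,165),cover=(250,160),traywall=(330,190),tray2=(350,203),bench=(300,200),bench2=(210,150)).items(): print(n,im[p[1],p[0]])
hs=cv2.cvtColor(i['frame'],cv2.COLOR_RGB2HSV)
def comps(m,z,amin,box):
    m=m.astype(np.uint8)*255; mm=np.zeros_like(m);x0,y0,x1,y1=box;mm[y0:y1,x0:x1]=m[y0:y1,x0:x1]
    cs,_=cv2.findContours(mm,cv2.RETR_EXTERNAL,cv2.CHAIN_APPROX_NONE)
    for c in cs:
        if cv2.contourArea(c)<amin: continue
        w=cast(i,c[:,0]+0.0,z)[:,:2].astype(np.float32)*1000
        (a,s,t)=cv2.minAreaRect(w); print(cv2.contourArea(c),cv2.boundingRect(c),'c',np.round(a,1),'s',np.round(s,1),'ang',round(t,1))
print('plates');comps(((b-r)>6)&(b>90)&(b-g<25),.008,800,(130,130,300,240))
print('handles');comps((r-b>40)&(r>150),.05,20,(140,150,290,215))
print('tray');comps((g-r>4)&(g>110),.042,800,(305,110,400,225))
vis=(((b-r)>6)&(b>90)).astype(np.uint8)*120+((g-r>4)&(g>110)).astype(np.uint8)*100
crop=np.hstack([cv2.resize(i['frame'][110:225,300:400,::-1],None,fx=4,fy=4,interpolation=0),cv2.cvtColor(cv2.resize(vis[110:225,300:400],None,fx=4,fy=4,interpolation=0),cv2.COLOR_GRAY2BGR)])
cv2.imwrite('pics/tray.png',crop)
E
```

```text
grate [ 95  99 102]
cover [152 160 170]
traywall [191 201 200]
tray2 [194 205 205]
bench [161 159 154]
bench2 [165 162 161]
plates
3149.5 (137, 149, 62, 79) c [519.2 267.1] s [200.9 131. ] ang 13.9
3022.5 (231, 138, 56, 75) c [552.    9.2] s [199.9 130.9] ang 7.5
handles
78.5 (153, 181, 22, 10) c [520.  267.7] s [12.8 59.2] ang 14.1
76.5 (248, 169, 22, 7) c [551.8   9.5] s [12.6 59.2] ang 7.2
tray
4696.0 (315, 122, 74, 90) c [ 566.3 -253.9] s [175.4 234.4] ang 78.5
```

View pics/tray.png

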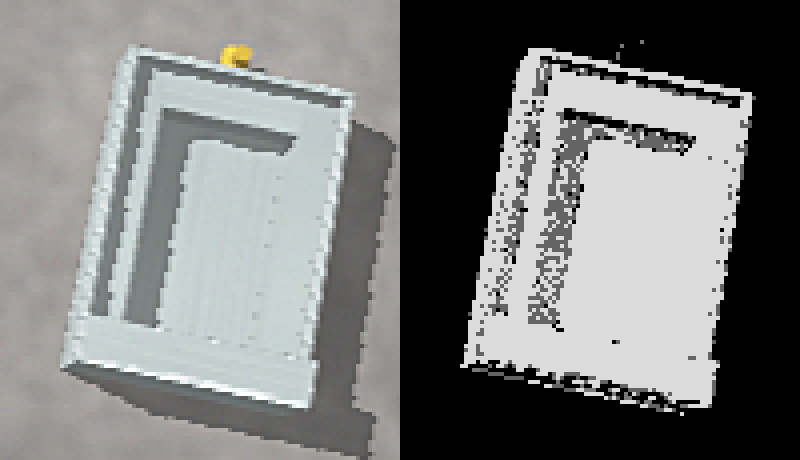

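The tray crop shows these corners in crop pixels:
- Far rim: (130,48) and (354,94).
- Lip top, outer: (62,365) and (308,405).
- Lip free edge: (85,318) and (318,360).

Run:
```python
from station import imaging,status
from h import *
i=imaging.get_image("top")
P=lambda l,z: cast(i,np.array(l)/4.+[300,110]-0.5+0.125,z)[:,:2]*1000
far=P([(130,46),(355,93)],.042); out=P([(62,364),(309,406)],.057); inn=P([(82,318),(319,360)],.057)
pts=np.r_[far,out,inn[1:]];loc=np.array([(116,81),(116,-81),(-116,81),(-116,-81),(-82,-81.)])
print(far,out,inn)
M,_=cv2.estimateAffinePartial2D(loc.astype(np.float32),pts.astype(np.float32),method=cv2.LMEDS,ransacReprojThreshold=5)
R=M[:,:2];print('scale',np.hypot(*R[:,0]),'yaw',np.degrees(np.arctan2(R[1,0],R[0,0])),'t',M[:,2]);print((loc@R.T+M[:,2]-pts).round(1))
import math
print('saucer',cast(i,[[317,264]],.02),'pot',cast(i,[[209,266]],.05))
# wrist orientation
from scipy.spatial.transform import Rotation as Ro
o=status.get_obs();m=Ro.from_rotvec(o['tool_rot']).as_matrix();print(m.round(3))
s=imaging.get_image("scene");np.save('pics/s.npy',s['frame'])
f,cx,cy=K(s)
def proj(i,X):
    f,cx,cy=K(i);c=X@i['view'][:3,:3].T+i['view'][:3,3];return np.c_[cx+f*c[:,0]/-c[:,2],cy-f*c[:,1]/-c[:,2]]
c=s['frame'].copy()
th=np.arctan2(R[1,0],R[0,0]);Rt=np.array([[np.cos(th),-np.sin(th)],[np.sin(th),np.cos(th)]]);t=pts.mean(0)-Rt@loc.mean(0);print('rigid t',t)
for l,z in [((116,81),42),((116,-81),42),((-116,81),57),((-116,-81),57),((-82,-81),57),((-82,81),57)]:
    p=proj(s,np.array([[*(Rt@l+t),z]])/1000)[0];cv2.circle(c,tuple(np.round(p*16).astype(int)),12,(255,0,0),-1,shift=4)
cv2.imwrite('pics/sc1.png',cv2.resize(c[195:315,105:210,::-1],None,fx=5,fy=5,interpolation=0))
```

```text
[[ 695.55569392 -203.79142226]
 [ 658.67530273 -362.82917469]] [[ 468.54270974 -142.07109756]
 [ 436.25568002 -309.35928135]] [[ 499.71656084 -157.18711048]
 [ 467.47448058 -318.34914007]]
scale 1.009363453495768 yaw -13.31346141874082 t [ 565.17488951 -255.17971724]
[[ 2.4  1.2]
 [ 1.6  1.1]
 [ 1.5 -6.6]
 [-3.8  1.6]
 [-1.7  2.7]]
saucer [[ 0.29657229 -0.14669317  0.02      ]] pot [[0.30139289 0.14698607 0.05      ]]
[[ 0.929  0.371 -0.   ]
 [ 0.371 -0.929  0.001]
 [ 0.    -0.001 -1.   ]]
rigid t [ 564.99052974 -255.29196684]
```

View pics/sc1.png

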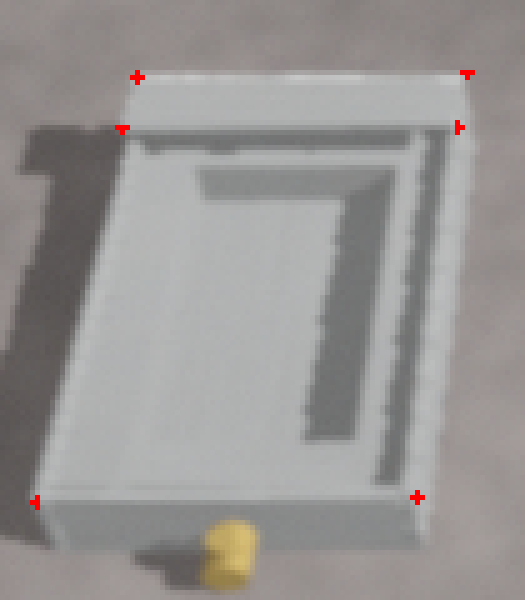

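Create g.py:
```python
# python3 g.py x y z yaw (mm,deg; TCP world target, yaw of tool x) -> tool-frame slide (m), spin (deg)
import sys,numpy as np
from station import status
from scipy.spatial.transform import Rotation as R
o=status.get_obs();m=R.from_rotvec(o['tool_rot']).as_matrix()
yaw=np.degrees(np.arctan2(m[1,0],m[0,0]))
print('t',round(o['t'],2),'pos',(o['tool_pos']*1e3).round(1),'yaw',yaw.round(2),'F',o['contact_force'].round(1),'tq',o['wrist_torque'].round(2),'open',round(o['opening'],4),'grip',round(o['grip_force'],1))
if len(sys.argv)>4:
    *p,w=map(float,sys.argv[1:5]);print('slide',(m.T@(np.array(p)/1e3-o['tool_pos'])).round(4),'spin',round(-(w-yaw),2))
```

```text
(no output)
```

Call:
{"fn": "arm_command", "kwargs": {"increments": [{"slide":[0.027,-0.0315,0],"spin":0,"gripper":1},{"slide":[0.054,-0.063,0],"spin":0,"gripper":1},{"slide":[0.081,-0.0945,0],"spin":0,"gripper":1},{"slide":[0.108,-0.126,0],"spin":0,"gripper":1},{"slide":[0.135,-0.1575,0],"spin":0,"gripper":1},{"slide":[0.162,-0.189,0],"spin":0,"gripper":1},{"slide":[0.189,-0.2205,0],"spin":0,"gripper":1},{"slide":[0.216,-0.252,0],"spin":0,"gripper":1}]}}

```text
t: 0.92
tool_pos: [0.3389, -0.2644, 0.3039]
tool_rot: [3.085, 0.592, 0.001]
contact_force: [0.5, -0.7, 1.2]
opening: 0.0853
grip_force: 0.0
```

Call:
{"fn": "arm_command", "kwargs": {"increments": [{"slide":[0.027,-0.0315,0],"spin":0,"gripper":1},{"slide":[0.054,-0.063,0],"spin":0,"gripper":1},{"slide":[0.081,-0.0945,0],"spin":0,"gripper":1},{"slide":[0.108,-0.126,0],"spin":0,"gripper":1},{"slide":[0.135,-0.1575,0],"spin":0,"gripper":1},{"slide":[0.162,-0.189,0],"spin":0,"gripper":1},{"slide":[0.189,-0.2205,0],"spin":0,"gripper":1},{"slide":[0.216,-0.252,0],"spin":0,"gripper":1}]}}

```text
t: 1.58
tool_pos: [0.4461, 0.0501, 0.3042]
tool_rot: [3.085, 0.594, 0.002]
contact_force: [1.2, -0.6, 0.8]
opening: 0.0854
grip_force: 0.0
```

```bash
python3 g.py 519.5 267.5 200 14
```

```text
t 1.58 pos [446.1  50.1 304.2] yaw 21.78 F [ 1.2 -0.6  0.8] tq [ 0.01 -0.02  0.02] open 0.0854 grip 0.0
slide [ 0.1487 -0.1748  0.1042] spin 7.78
```

Call:
{"fn": "arm_command", "kwargs": {"increments": [{"slide":[0.025,-0.029,0.017],"spin":2,"gripper":1},{"slide":[0.05,-0.058,0.034],"spin":4,"gripper":1},{"slide":[0.074,-0.087,0.052],"spin":6,"gripper":1},{"slide":[0.099,-0.117,0.07],"spin":7.8,"gripper":1},{"slide":[0.124,-0.146,0.087],"spin":7.8,"gripper":1},{"slide":[0.149,-0.175,0.104],"spin":7.8,"gripper":1},{"slide":[0.149,-0.175,0.104],"spin":7.8,"gripper":1},{"slide":[0.149,-0.175,0.104],"spin":7.8,"gripper":1}]}}

```text
t: 2.25
tool_pos: [0.5188, 0.2669, 0.1974]
tool_rot: [3.117, 0.386, -0.007]
contact_force: [-0.0, -0.8, 0.2]
opening: 0.0855
grip_force: 0.0
```

```bash
python3 g.py 519.5 267.5 90 14
python3 - <<'E'
from station import imaging
import cv2
i=imaging.get_image("wrist");print({k:v for k,v in i.items() if k!='frame'})
cv2.imwrite('pics/w1.png',i['frame'][:,:,::-1])
E
```

```text
t 2.25 pos [518.8 266.9 197.4] yaw 14.13 F [-0.  -0.8  0.2] tq [-0.    0.03  0.05] open 0.0855 grip 0.0
slide [ 0.0013 -0.0005  0.1074] spin 0.13
{'vfov': 69.7788747611679, 'cx': 256.3536864961751, 'cy': 195.6957811654648, 'mount': array([[ 7.09478746e-04,  9.63918984e-01,  2.66194832e-01,
         6.81220333e-02],
       [ 9.99999497e-01, -8.72500886e-04,  4.94156016e-04,
        -1.44844121e-03],
       [ 7.08581592e-04,  2.66194348e-01, -9.63919118e-01,
        -6.95006515e-02],
       [ 0.00000000e+00,  0.00000000e+00,  0.00000000e+00,
         1.00000000e+00]])}
```

View pics/w1.png

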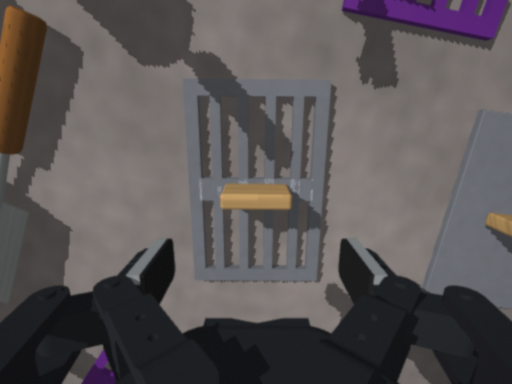

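The wrist picture shows the slotted grate squarely under the gripper, with its handle at (256,196) lying between the fingers. I'll descend and pinch the handle's ends along y, so the grate can later hinge about that line.

Call:
{"fn": "arm_command", "kwargs": {"increments": [{"slide":[0.001,0,0.03],"spin":0,"gripper":1},{"slide":[0.001,0,0.06],"spin":0,"gripper":1},{"slide":[0.001,0,0.085],"spin":0,"gripper":1},{"slide":[0.001,0,0.1],"spin":0,"gripper":1},{"slide":[0.001,0,0.107],"spin":0,"gripper":1},{"slide":[0.001,0,0.107],"spin":0,"gripper":0.3},{"slide":[0.001,0,0.107],"spin":0,"gripper":0.3},{"slide":[0.001,0,0.107],"spin":0,"gripper":0.2}], "newtons": 40}}

```text
t: 2.97
tool_pos: [0.522, 0.2659, 0.0956]
tool_rot: [-3.117, -0.381, -0.007]
contact_force: [0.5, 0.3, -2.5]
opening: 0.0589
grip_force: 45.4
```

Call:
{"fn": "arm_command", "kwargs": {"increments": [{"slide":[0,0,0],"spin":0,"gripper":0},{"slide":[0,0,0],"spin":0,"gripper":0},{"slide":[0,0,0],"spin":0,"gripper":0},{"slide":[0,0,0],"spin":0,"gripper":0}], "newtons": 40}}

```text
t: 3.3
tool_pos: [0.522, 0.266, 0.0953]
tool_rot: [-3.118, -0.381, -0.005]
contact_force: [-0.7, -2.6, 6.4]
opening: 0.0593
grip_force: 46.5
```

```bash
python3 g.py
```

```text
t 3.3 pos [522.  266.   95.3] yaw 13.95 F [-0.7 -2.6  6.4] tq [-0.13  0.18 -0.06] open 0.0593 grip 46.5
```

Call:
{"fn": "arm_command", "kwargs": {"increments": [{"slide":[0,0,-0.01],"spin":0,"gripper":0},{"slide":[0,0,-0.025],"spin":0,"gripper":0},{"slide":[0,0,-0.045],"spin":0,"gripper":0},{"slide":[0,0,-0.065],"spin":0,"gripper":0},{"slide":[0,0,-0.09],"spin":0,"gripper":0},{"slide":[0,0,-0.11],"spin":0,"gripper":0},{"slide":[0,0,-0.12],"spin":0,"gripper":0},{"slide":[0,0,-0.12],"spin":0,"gripper":0}]}}

```text
t: 3.97
tool_pos: [0.5217, 0.2664, 0.2162]
tool_rot: [-3.117, -0.382, -0.008]
contact_force: [0.3, 0.0, -2.9]
opening: 0.0594
grip_force: 45.6
```

```bash
python3 g.py 385 -257 215 -12.3
```

```text
t 3.97 pos [521.7 266.4 216.2] yaw 13.98 F [ 0.3  0.  -2.9] tq [ 0.01 -0.07 -0.03] open 0.0594 grip 45.6
slide [-0.259   0.4749 -0.0005] spin 26.28
```

Call:
{"fn": "arm_command", "kwargs": {"increments": [{"slide":[-0.008,0.015,0],"spin":0.8,"gripper":0},{"slide":[-0.023,0.043,0],"spin":2.3,"gripper":0},{"slide":[-0.039,0.072,0],"spin":4,"gripper":0},{"slide":[-0.055,0.102,0],"spin":5.6,"gripper":0},{"slide":[-0.071,0.131,0],"spin":7.2,"gripper":0},{"slide":[-0.087,0.16,0],"spin":8.8,"gripper":0},{"slide":[-0.103,0.19,0],"spin":10.4,"gripper":0},{"slide":[-0.119,0.219,0],"spin":12,"gripper":0}]}}

```text
t: 4.63
tool_pos: [0.4562, 0.0233, 0.2109]
tool_rot: [-3.141, -0.052, 0.005]
contact_force: [0.7, -1.1, -2.0]
opening: 0.0592
grip_force: 45.5
```

```bash
python3 g.py 385 -257 215 -12.3
```

```text
t 4.63 pos [456.2  23.3 210.9] yaw 1.91 F [ 0.7 -1.1 -2. ] tq [-0.01 -0.03 -0.01] open 0.0592 grip 45.5
slide [-0.0805  0.2778 -0.004 ] spin 14.21
```

Call:
{"fn": "arm_command", "kwargs": {"increments": [{"slide":[-0.009,0.032,0],"spin":2,"gripper":0},{"slide":[-0.019,0.064,0],"spin":4,"gripper":0},{"slide":[-0.028,0.096,0],"spin":6,"gripper":0},{"slide":[-0.037,0.128,0],"spin":8,"gripper":0},{"slide":[-0.046,0.16,0],"spin":10,"gripper":0},{"slide":[-0.056,0.192,0],"spin":12,"gripper":0},{"slide":[-0.065,0.224,0],"spin":13.5,"gripper":0},{"slide":[-0.073,0.25,0],"spin":14.2,"gripper":0}]}}

```text
t: 5.3
tool_pos: [0.3919, -0.2291, 0.2111]
tool_rot: [-3.122, 0.338, 0.004]
contact_force: [0.8, 0.4, -2.7]
opening: 0.059
grip_force: 45.5
```

Call:
{"fn": "arm_command", "kwargs": {"increments": [{"slide":[-0.001,0.02,0],"spin":0,"gripper":0},{"slide":[-0.002,0.026,0],"spin":0,"gripper":0},{"slide":[-0.002,0.026,0],"spin":0,"gripper":0},{"slide":[-0.002,0.026,0],"spin":0,"gripper":0}]}}

```text
t: 5.63
tool_pos: [0.3856, -0.2519, 0.2116]
tool_rot: [-3.122, 0.335, 0.003]
contact_force: [0.1, -0.0, -1.5]
opening: 0.0592
grip_force: 45.4
```

```bash
python3 g.py 385 -257 155 -12.3;python3 - <<'E'
from station import imaging
import cv2,numpy as np
i=imaging.get_image("wrist");s=imaging.get_image("scene")
cv2.imwrite('pics/w2.png',np.hstack([cv2.resize(i['frame'],None,fx=.78,fy=.78),cv2.resize(s['frame'][100:320,90:350],(400,300))])[:,:,::-1] if 0 else np.hstack([cv2.resize(i['frame'],(400,300)),cv2.resize(s['frame'][110:305,90:350],(400,300))])[:,:,::-1])
E
```

```text
t 5.63 pos [ 385.6 -251.9  211.6] yaw -12.26 F [ 0.1 -0.  -1.5] tq [-0.04 -0.02 -0.01] open 0.0592 grip 45.4
slide [0.0006 0.0052 0.0566] spin 0.04
```

View pics/w2.png

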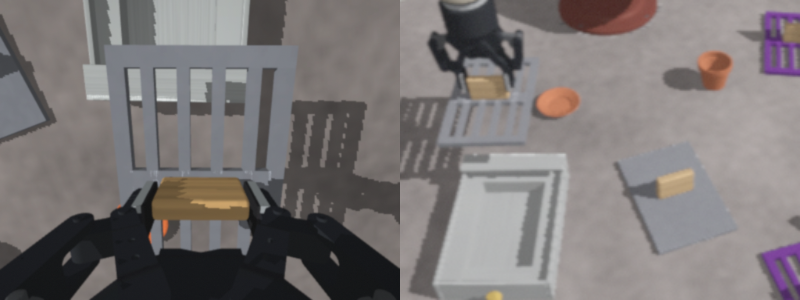

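The wrist view shows the grate held square, its far edge over the lip, and the saucer clear off to the left. I'll lower it onto the lip top.

Call:
{"fn": "arm_command", "kwargs": {"increments": [{"slide":[0,0.002,0.015],"spin":0,"gripper":0},{"slide":[0,0.004,0.03],"spin":0,"gripper":0},{"slide":[0,0.005,0.042],"spin":0,"gripper":0},{"slide":[0,0.005,0.05],"spin":0,"gripper":0},{"slide":[0,0.005,0.055],"spin":0,"gripper":0},{"slide":[0,0.005,0.058],"spin":0,"gripper":0},{"slide":[0,0.005,0.06],"spin":0,"gripper":0},{"slide":[0,0.005,0.061],"spin":0,"gripper":0}], "newtons": 30}}

```text
t: 6.4
tool_pos: [0.3852, -0.2577, 0.1522]
tool_rot: [3.124, -0.334, 0.001]
contact_force: [-1.4, 0.7, -0.1]
opening: 0.0591
grip_force: 45.8
```

Call:
{"fn": "arm_command", "kwargs": {"increments": [{"slide":[0,0,0.001],"spin":0,"gripper":0},{"slide":[0,0,0.002],"spin":0,"gripper":0},{"slide":[0,0,0.003],"spin":0,"gripper":0},{"slide":[0,0,0.004],"spin":0,"gripper":0}]}}

```text
t: 6.73
tool_pos: [0.3856, -0.2585, 0.1501]
tool_rot: [3.122, -0.334, 0.002]
contact_force: [-4.9, 1.7, 9.1]
opening: 0.0595
grip_force: 46.7
```

```bash
python3 g.py
```

```text
t 6.73 pos [ 385.6 -258.5  150.1] yaw -12.23 F [-4.9  1.7  9.1] tq [0.32 0.44 0.06] open 0.0595 grip 46.7
```

Call:
{"fn": "arm_command", "kwargs": {"increments": [{"slide":[0,0,0.001],"spin":0,"gripper":0.1},{"slide":[0,0,0.002],"spin":0,"gripper":0.1},{"slide":[0,0,0.003],"spin":0,"gripper":0.1},{"slide":[0,0,0.004],"spin":0,"gripper":0.1},{"slide":[0,0,0.005],"spin":0,"gripper":0.1},{"slide":[0,0,0.006],"spin":0,"gripper":0.1}], "newtons": 25}}

```text
t: 7.23
tool_pos: [0.3851, -0.2588, 0.1443]
tool_rot: [3.121, -0.334, -0.0]
contact_force: [-8.8, 2.2, 9.6]
opening: 0.059
grip_force: 47.5
```

```bash
python3 g.py
```

```text
t 7.23 pos [ 385.1 -258.8  144.3] yaw -12.23 F [-8.8  2.2  9.6] tq [0.22 0.9  0.01] open 0.059 grip 47.5
```

Call:
{"fn": "arm_command", "kwargs": {"increments": [{"slide":[0,0,0.001],"spin":0,"gripper":0},{"slide":[0,0,0.002],"spin":0,"gripper":0},{"slide":[0,0,0.003],"spin":0,"gripper":0},{"slide":[0,0,0.004],"spin":0,"gripper":0},{"slide":[0,0,0.005],"spin":0,"gripper":0},{"slide":[0,0,0.006],"spin":0,"gripper":0},{"slide":[0,0,0.007],"spin":0,"gripper":0}]}}

```text
t: 7.82
tool_pos: [0.3844, -0.2585, 0.1368]
tool_rot: [3.122, -0.334, -0.004]
contact_force: [-11.7, 1.9, 10.6]
opening: 0.059
grip_force: 48.3
```

```bash
python3 g.py;python3 - <<'E'
from station import imaging
import cv2,numpy as np
i=imaging.get_image("wrist");s=imaging.get_image("scene")
cv2.imwrite('pics/w3.png',np.hstack([cv2.resize(i['frame'],(400,300)),cv2.resize(s['frame'][110:240,80:253],(400,300))])[:,:,::-1])
E
```

```text
t 7.82 pos [ 384.4 -258.5  136.8] yaw -12.23 F [-11.7   1.9  10.6] tq [ 0.3   1.29 -0.05] open 0.059 grip 48.3
```

View pics/w3.png

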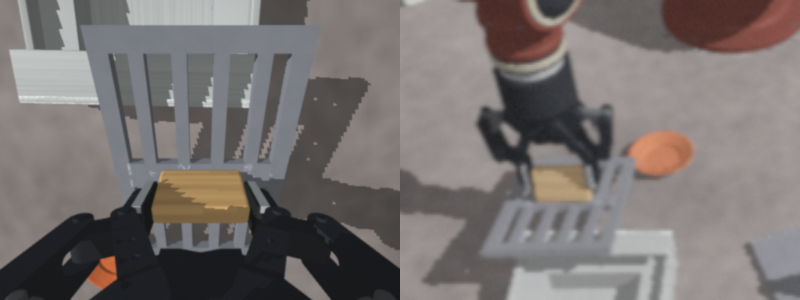

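The far edge now rides high: about 15° by the trapezoid, with its top edge 118 mm from the camera against 146 mm before. I'll tighten the grip, lift, and carry it over the tray.

Call:
{"fn": "arm_command", "kwargs": {"increments": [{"slide":[0,0,-0.003],"spin":0,"gripper":-0.1},{"slide":[0,0,-0.012],"spin":0,"gripper":-0.1},{"slide":[0,0,-0.025],"spin":0,"gripper":-0.1},{"slide":[0,0,-0.045],"spin":0,"gripper":-0.1},{"slide":[0,0,-0.065],"spin":0,"gripper":-0.1},{"slide":[0,0,-0.08],"spin":0,"gripper":-0.1},{"slide":[0,0,-0.085],"spin":0,"gripper":-0.1},{"slide":[0,0,-0.085],"spin":0,"gripper":-0.1}], "newtons": 60}}

```text
t: 8.58
tool_pos: [0.3858, -0.2583, 0.2221]
tool_rot: [3.121, -0.334, 0.006]
contact_force: [0.9, 0.3, -2.2]
opening: 0.059
grip_force: 65.0
```

```bash
python3 g.py 584.5 -259.3 215 -12.3
```

```text
t 8.58 pos [ 385.8 -258.3  222.1] yaw -12.23 F [ 0.9  0.3 -2.2] tq [ 0.   -0.02 -0.03] open 0.059 grip 65.0
slide [ 0.1944 -0.0411  0.0077] spin 0.07
```

Call:
{"fn": "arm_command", "kwargs": {"increments": [{"slide":[0.015,-0.003,0],"spin":0,"gripper":-0.1},{"slide":[0.045,-0.01,0],"spin":0,"gripper":-0.1},{"slide":[0.08,-0.017,0],"spin":0,"gripper":-0.1},{"slide":[0.115,-0.025,0],"spin":0,"gripper":-0.1},{"slide":[0.15,-0.033,0],"spin":0,"gripper":-0.1},{"slide":[0.18,-0.038,0],"spin":0,"gripper":-0.1},{"slide":[0.195,-0.041,0],"spin":0,"gripper":-0.1},{"slide":[0.195,-0.041,0],"spin":0,"gripper":-0.1}]}}

```text
t: 9.25
tool_pos: [0.5864, -0.2583, 0.2178]
tool_rot: [-3.123, 0.332, 0.001]
contact_force: [-0.3, 0.2, -3.1]
opening: 0.0585
grip_force: 64.9
```

```bash
python3 g.py 584.5 -259.3 160 -12.3;python3 - <<'E'
from station import imaging
import cv2,numpy as np
from h import *
i=imaging.get_image("wrist");s=imaging.get_image("scene")
cv2.imwrite('pics/w4.png',np.hstack([cv2.resize(i['frame'],(400,300)),cv2.resize(s['frame'][160:310,80:280],(400,300))])[:,:,::-1])
E
```

```text
t 9.25 pos [ 586.4 -258.3  217.8] yaw -12.13 F [-0.3  0.2 -3.1] tq [0.04 0.05 0.03] open 0.0585 grip 64.9
slide [-0.0016  0.0014  0.0578] spin 0.17
```

View pics/w4.png

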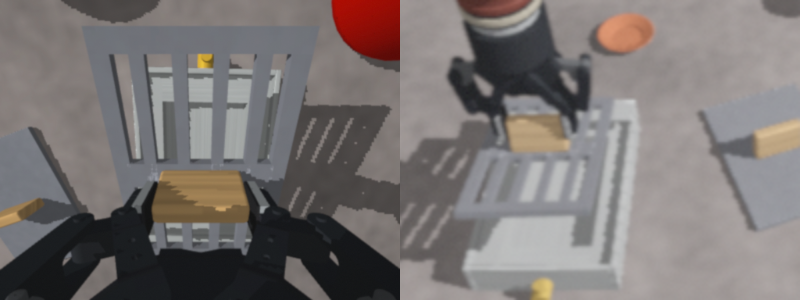

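The tilt is still held at about 15°. The far rim line at (146..281, 69) is level with the grate's edges, and its position matches the estimate within 3 mm. I'll descend inside the mouth.

Call:
{"fn": "arm_command", "kwargs": {"increments": [{"slide":[-0.001,0.001,0.012],"spin":0,"gripper":-0.1},{"slide":[-0.002,0.002,0.028],"spin":0,"gripper":-0.1},{"slide":[-0.003,0.003,0.042],"spin":0,"gripper":-0.1},{"slide":[-0.003,0.003,0.052],"spin":0,"gripper":-0.1},{"slide":[-0.003,0.003,0.058],"spin":0,"gripper":-0.1},{"slide":[-0.003,0.003,0.06],"spin":0,"gripper":-0.1},{"slide":[-0.003,0.003,0.06],"spin":0,"gripper":-0.1}]}}

```text
t: 9.93
tool_pos: [0.5802, -0.2611, 0.1591]
tool_rot: [-3.123, 0.335, 0.002]
contact_force: [-0.6, 0.1, -2.0]
opening: 0.0589
grip_force: 64.9
```

Call:
{"fn": "arm_command", "kwargs": {"increments": [{"slide":[0,0,0.0015],"spin":0,"gripper":-0.1},{"slide":[0,0,0.003],"spin":0,"gripper":-0.1},{"slide":[0,0,0.0045],"spin":0,"gripper":-0.1},{"slide":[0,0,0.0045],"spin":0,"gripper":-0.1}]}}

```text
t: 10.27
tool_pos: [0.5808, -0.2613, 0.1556]
tool_rot: [3.124, -0.335, 0.001]
contact_force: [-0.5, -0.1, -2.9]
opening: 0.059
grip_force: 64.9
```

```bash
python3 g.py 582 -261 152 -12.3
```

```text
t 10.27 pos [ 580.8 -261.3  155.6] yaw -12.24 F [-0.5 -0.1 -2.9] tq [0.04 0.02 0.01] open 0.059 grip 64.9
slide [ 0.0011 -0.0005  0.0036] spin 0.06
```

Call:
{"fn": "arm_command", "kwargs": {"increments": [{"slide":[-0.003,0,0.002],"spin":0,"gripper":-0.1},{"slide":[-0.007,0,0.002],"spin":0,"gripper":-0.1},{"slide":[-0.011,0,0.002],"spin":0,"gripper":-0.1},{"slide":[-0.015,0,0.002],"spin":0,"gripper":-0.1},{"slide":[-0.018,0,0.002],"spin":0,"gripper":-0.1},{"slide":[-0.018,0,0.002],"spin":0,"gripper":-0.1}]}}

```text
t: 10.77
tool_pos: [0.5624, -0.2572, 0.1533]
tool_rot: [-3.124, 0.335, 0.001]
contact_force: [-0.3, 0.1, -2.5]
opening: 0.0588
grip_force: 64.9
```

```bash
python3 g.py;python3 - <<'E'
from station import imaging
import cv2,numpy as np
i=imaging.get_image("wrist");s=imaging.get_image("scene")
cv2.imwrite('pics/w5.png',np.hstack([cv2.resize(i['frame'],(400,300)),cv2.resize(s['frame'][180:300,100:260],(400,300))])[:,:,::-1])
E
```

```text
t 10.77 pos [ 562.4 -257.2  153.3] yaw -12.25 F [-0.3  0.1 -2.5] tq [ 0.01  0.04 -0.03] open 0.0588 grip 64.9
```

View pics/w5.png

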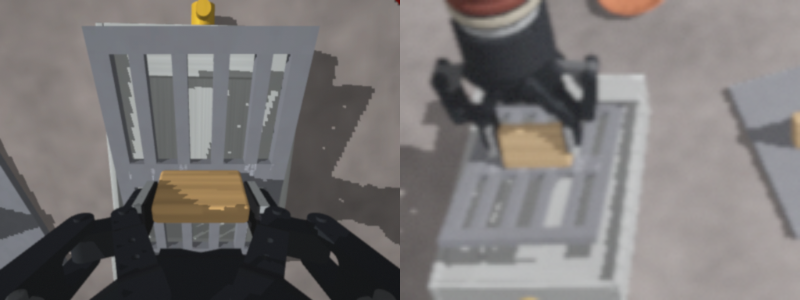

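The grate's low edge is under the lip without contact: force unchanged, and the lip covers the near edge in the scene view. I'll go 10 mm deeper, then lower to touch the ledge.

Call:
{"fn": "arm_command", "kwargs": {"increments": [{"slide":[-0.003,0.001,0],"spin":0,"gripper":-0.1},{"slide":[-0.006,0.0015,0],"spin":0,"gripper":-0.1},{"slide":[-0.01,0.0015,0],"spin":0,"gripper":-0.1},{"slide":[-0.01,0.0015,0.001],"spin":0,"gripper":-0.1},{"slide":[-0.01,0.0015,0.002],"spin":0,"gripper":-0.1},{"slide":[-0.01,0.0015,0.003],"spin":0,"gripper":-0.1},{"slide":[-0.01,0.0015,0.003],"spin":0,"gripper":-0.1}]}}

```text
t: 11.45
tool_pos: [0.5529, -0.2567, 0.1501]
tool_rot: [-3.123, 0.335, 0.001]
contact_force: [0.1, 1.1, -3.4]
opening: 0.0585
grip_force: 64.9
```

Call:
{"fn": "arm_command", "kwargs": {"increments": [{"slide":[0,0,0.001],"spin":0,"gripper":0},{"slide":[0,0,0.002],"spin":0,"gripper":0},{"slide":[0,0,0.002],"spin":0,"gripper":0}], "newtons": 45}}

```text
t: 11.7
tool_pos: [0.5529, -0.2567, 0.1481]
tool_rot: [-3.124, 0.335, 0.001]
contact_force: [0.3, 0.8, -3.3]
opening: 0.0585
grip_force: 64.9
```

```bash
python3 g.py
```

```text
t 11.7 pos [ 552.9 -256.7  148.1] yaw -12.24 F [ 0.3  0.8 -3.3] tq [ 0.06  0.01 -0.01] open 0.0585 grip 64.9
```

Call:
{"fn": "arm_command", "kwargs": {"increments": [{"slide":[0,0,0.001],"spin":0,"gripper":0.1},{"slide":[0,0,0.002],"spin":0,"gripper":0.1},{"slide":[0.0005,0,0.003],"spin":0,"gripper":0.1},{"slide":[0.001,0,0.004],"spin":0,"gripper":0.1},{"slide":[0.0015,0,0.005],"spin":0,"gripper":0.1}], "newtons": 30}}

```text
t: 12.12
tool_pos: [0.555, -0.2573, 0.1445]
tool_rot: [3.123, -0.335, 0.002]
contact_force: [0.8, 2.1, 3.9]
opening: 0.059
grip_force: 65.7
```

```bash
python3 g.py
```

```text
t 12.12 pos [ 555.  -257.3  144.5] yaw -12.24 F [0.8 2.1 3.9] tq [ 0.38  0.33 -0.13] open 0.059 grip 65.7
```

Call:
{"fn": "arm_command", "kwargs": {"increments": [{"slide":[0.0006,0,0.0013],"spin":0,"gripper":0.1},{"slide":[0.0012,0,0.0026],"spin":0,"gripper":0.1},{"slide":[0.0018,0,0.004],"spin":0,"gripper":0.1},{"slide":[0.0024,0,0.0053],"spin":0,"gripper":0.1},{"slide":[0.003,0,0.0066],"spin":0,"gripper":0.1},{"slide":[0.0036,0,0.008],"spin":0,"gripper":0.1},{"slide":[0.0042,0,0.009],"spin":0,"gripper":0.1},{"slide":[0.0048,0,0.01],"spin":0,"gripper":0.1}]}}

```text
t: 12.78
tool_pos: [0.5604, -0.2587, 0.1347]
tool_rot: [3.122, -0.335, 0.006]
contact_force: [4.2, -0.1, 4.3]
opening: 0.0587
grip_force: 66.5
```

```bash
python3 g.py;python3 - <<'E'
from station import imaging
import cv2,numpy as np
i=imaging.get_image("wrist");s=imaging.get_image("scene")
cv2.imwrite('pics/w6.png',np.hstack([cv2.resize(i['frame'],(400,300)),cv2.resize(s['frame'][180:300,100:260],(400,300))])[:,:,::-1])
E
```

```text
t 12.78 pos [ 560.4 -258.7  134.7] yaw -12.24 F [ 4.2 -0.1  4.3] tq [ 0.18 -0.01 -0.18] open 0.0587 grip 66.5
```

View pics/w6.png

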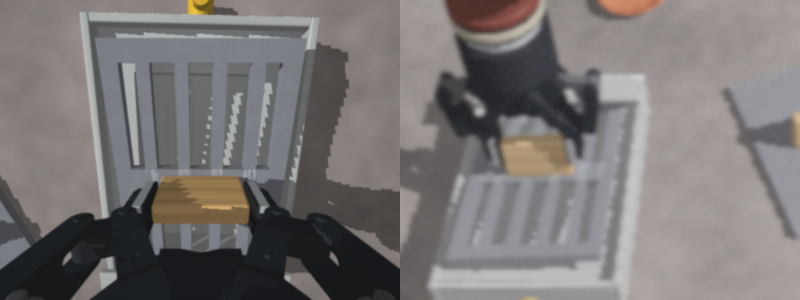

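The swing is working: the grate is centred between the side walls, with its far edge at row 39 just inside the far rim. I'll lower the rest.

Call:
{"fn": "arm_command", "kwargs": {"increments": [{"slide":[0.0005,0,0.0013],"spin":0,"gripper":0.1},{"slide":[0.001,0,0.0026],"spin":0,"gripper":0.1},{"slide":[0.0015,0,0.0039],"spin":0,"gripper":0.1},{"slide":[0.002,0,0.0052],"spin":0,"gripper":0.1},{"slide":[0.0025,0,0.0065],"spin":0,"gripper":0.1},{"slide":[0.003,0,0.0075],"spin":0,"gripper":0.1},{"slide":[0.003,0,0.008],"spin":0,"gripper":0.1}]}}

```text
t: 13.47
tool_pos: [0.5625, -0.2591, 0.1258]
tool_rot: [3.123, -0.334, 0.002]
contact_force: [3.3, -0.9, 4.4]
opening: 0.0588
grip_force: 67.2
```

```bash
python3 g.py
```

```text
t 13.47 pos [ 562.5 -259.1  125.8] yaw -12.23 F [ 3.3 -0.9  4.4] tq [-0.12  0.06  0.01] open 0.0588 grip 67.2
```

Call:
{"fn": "arm_command", "kwargs": {"increments": [{"slide":[0,0,0.001],"spin":0,"gripper":0.1},{"slide":[0,0,0.002],"spin":0,"gripper":0.1},{"slide":[0,0,0.002],"spin":0,"gripper":0.1}]}}

```text
t: 13.72
tool_pos: [0.5623, -0.259, 0.1238]
tool_rot: [3.123, -0.335, 0.001]
contact_force: [3.2, -1.1, 5.5]
opening: 0.0587
grip_force: 67.6
```

```bash
python3 g.py;python3 - <<'E'
from station import imaging
import cv2,numpy as np
i=imaging.get_image("wrist")
cv2.imwrite('pics/w7.png',cv2.resize(i['frame'],(768,576))[:,:,::-1])
E
```

```text
t 13.72 pos [ 562.3 -259.   123.8] yaw -12.23 F [ 3.2 -1.1  5.5] tq [-0.14  0.06 -0.05] open 0.0587 grip 67.6
```

View pics/w7.png

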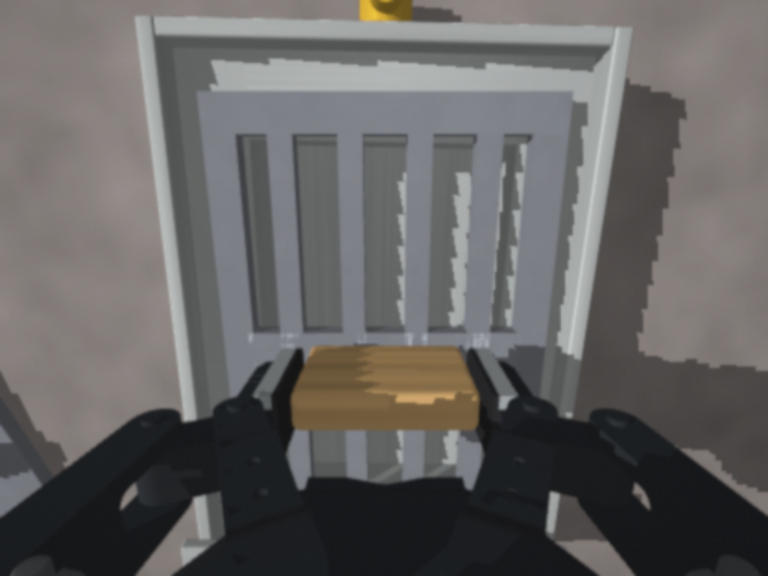

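Call:
{"fn": "arm_command", "kwargs": {"increments": [{"slide":[0.001,0,0.001],"spin":0,"gripper":0.1},{"slide":[0.002,0,0.002],"spin":0,"gripper":0.1},{"slide":[0.003,0,0.003],"spin":0,"gripper":0.1},{"slide":[0.003,0,0.003],"spin":0,"gripper":0.1}]}}

```text
t: 14.1
tool_pos: [0.5634, -0.2593, 0.1237]
tool_rot: [-3.123, 0.334, 0.012]
contact_force: [-14.7, 5.3, 27.0]
opening: 0.0586
grip_force: 70.1
```

```bash
python3 g.py
```

```text
t 14.1 pos [ 563.4 -259.3  123.7] yaw -12.21 F [-14.7   5.3  27. ] tq [ 0.81  2.72 -0.05] open 0.0586 grip 70.1
```

The force jumped to 27 N with no further descent, so the grate is flat on the ledge. I'll ease off, open, and retreat upward.

Call:
{"fn": "arm_command", "kwargs": {"increments": [{"slide":[-0.001,0,-0.0015],"spin":0,"gripper":0.1},{"slide":[-0.002,0,-0.0025],"spin":0,"gripper":0.1},{"slide":[-0.002,0,-0.0025],"spin":0,"gripper":0.5},{"slide":[-0.002,0,-0.0025],"spin":0,"gripper":0.9},{"slide":[-0.002,0,-0.0025],"spin":0,"gripper":0.9},{"slide":[-0.002,0,-0.0025],"spin":0,"gripper":0.9},{"slide":[-0.002,0,-0.0025],"spin":0,"gripper":0.9}]}}

```text
t: 14.68
tool_pos: [0.5624, -0.2586, 0.1218]
tool_rot: [-3.123, 0.335, 0.003]
contact_force: [-0.3, 0.8, 0.5]
opening: 0.081
grip_force: 0.0
```

Call:
{"fn": "arm_command", "kwargs": {"increments": [{"slide":[0,0,-0.008],"spin":0,"gripper":0.9},{"slide":[0,0,-0.025],"spin":0,"gripper":0.9},{"slide":[0,0,-0.05],"spin":0,"gripper":0.9},{"slide":[0,0,-0.08],"spin":0,"gripper":0.9},{"slide":[0,0,-0.11],"spin":0,"gripper":0.9},{"slide":[0,0,-0.13],"spin":0,"gripper":0.9},{"slide":[0,0,-0.14],"spin":0,"gripper":0.9},{"slide":[0,0,-0.14],"spin":0,"gripper":0.9}]}}

```text
t: 15.35
tool_pos: [0.5642, -0.2596, 0.2668]
tool_rot: [3.121, -0.335, 0.009]
contact_force: [-0.2, -0.3, 0.2]
opening: 0.0809
grip_force: 0.0
```

```bash
python3 g.py;python3 - <<'E'
from station import imaging
import cv2,numpy as np
i=imaging.get_image("wrist");s=imaging.get_image("scene")
cv2.imwrite('pics/w8.png',np.hstack([cv2.resize(i['frame'],(400,300)),cv2.resize(s['frame'][180:300,100:260],(400,300))])[:,:,::-1])
E
```

```text
t 15.35 pos [ 564.2 -259.6  266.8] yaw -12.24 F [-0.2 -0.3  0.2] tq [0.02 0.03 0.  ] open 0.0809 grip 0.0
```

View pics/w8.png

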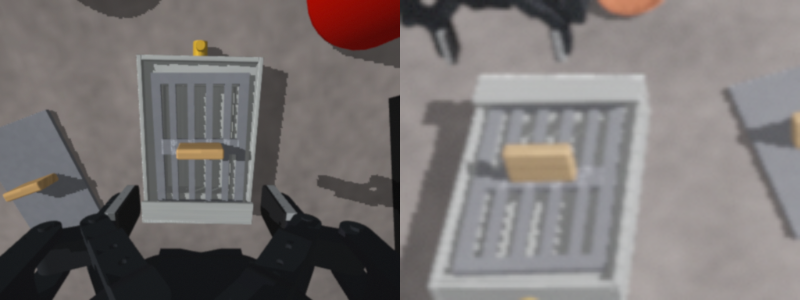

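The grate lies flat and centred on the ledge, with its near edge under the lip. The cover hasn't moved and the gripper is clear.

```bash
python3 -c "
from station import order;print(order.finish_job())"
```

```text
the job is handed in; nothing more can be done
None
```

The slotted grate is seated flat on the tray's ledge with one short edge tucked under the lip; it has been released, the cover plate is untouched, and the job was handed in at about 15 s (no verdict was returned).

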